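# Lay the spice jar in the spice tray

### The arm

A 6-joint arm with a two-finger parallel gripper is mounted at the origin on a cart in front of the work surface, level with it; the furniture and walls round the work are solid. World frame = base frame: x ahead of the robot, y to its left, z up, the work surface at z = 0. Lengths are in m, angles in rad, forces in N, time in s.
With the tool pointing down it reaches from about 0.3 to 0.775 m from the base axis. Payload 14.6 kg.
Tool frame: the origin (TCP) lies at the very end of the fingers, on their centre line; the grasp point (between the pads) lies 19 mm behind it; z points along the fingers, y is the line along which they close (so a half turn about z gives the same grasp; the last joint's range is limited). The gripper opens to 94 mm and grips with 3 to 60 N. Pads are 16 mm wide; open, the fingers measure 119 mm over their backs; the gripper's body (75 mm by 177 mm) begins 78 mm behind the grasp point.
Start: joints at [-1.344, 0.3, 1.521, -0, 1.321, -0.067], TCP at [0.159, -0.526, 0.205] pointing down, gripper open.
Joint ranges: [-3.03, 3.03], [-0.79, 2.21], [0.23, 2.52], [-1.04, 4.18], [0, 3.07], [-2.55, 2.55]. Speed limits (rad/s): [2.22, 2.22, 2.57, 3.14, 3.14, 3.14].

### API

Orientations are given as [roll, pitch, yaw] about the fixed x, y, z axes, in that order (R = Rz(yaw) Ry(pitch) Rx(roll)).
In Python, from station import ctrl, cams gives the robot as it stands. The module is installed in compiled form; this text tells all that it offers.
- The arm moves only by the tool arm_command, never from a script. Its argument "plan" is a list that holds one entry, the list of rows, each a list of 7 numbers: the shift along the tool's x, y, z in a scale on which 1.0 is 1 m, then the turn, a rotation vector about the tool's x, y, z in normalised numbers (1 is pi rad), then the closure, from -1 (fully open) to 1 (shut). A call has 1 to 12 rows; each row is the pose to reach, as a shift and turn from the pose commanded when the call began, along the tool's axes at that moment; what a row does not reach only later rows make up. A row lasts 1/10 s, in which the tool goes at most 50 mm and 8.59 degrees, less where a joint would pass 70% of its speed; a pose out of reach is approached as far as the arm can. Shift and turn numbers lie between -1 and 1, and a call with a number outside is refused. A call with a gripper value outside its range is refused whole. The fingers move at their own pace and stop on an object; "squeeze" is the grip in N (left out, the last holds). Time passes only in rows, so rows that repeat a pose let the fingers close. It gives the time, the measured TCP pose, the force, the opening and the grip force at its end, in the units of the state.
- ctrl.get_obs(): the state, without advancing time (a new reading comes with each control period).
- cams.camera(name): name is "side" or "top"; returns (picture, depth): 384x512x3 uint8, blue, green, red; 384x512 float32, m along the optical axis (not along the pixel's ray), 0 where there is no reading.
- cams.camera_info(name): a dict with "fx", "fy", "cx", "cy" (pixels), "world_to_cam" (4x4, takes a point from world to camera coordinates). Camera axes: x right, y down, z forward; pixel columns grow to the right and rows downward; lengths in m; the calibration is good to about 2 mm. A picture is of the moment at which its call begins. camera_info takes no time and is no camera call.
- ctrl.hand_in(): hands the job in; it is judged then, once.
The state is a dict: "time_s": time; "qpos": joint angles; "joint_vel": joint speeds; "tau": joint torques, N m; "ee_pos": TCP position; "eef_rot": TCP orientation; "force": force on the tool from outside, world axes, zero at the start; "moment": the same for the moment, N m; "grip_width": finger opening in m; "grip_force": force on a finger pad.
Only numpy, scipy, OpenCV 4.12 (cv2) and the standard library are available. Lean on these libraries where they do the work, as an engineer would, in place of code of your own. Each camera call takes 0.05 s, during which the arm holds its last target. There are 200 camera calls.

### The job

Put the spice jar that stands on the worktop in front of the spice tray into the tray's one empty channel, lying down with its lid to the back like the other jars. Do not grasp or lift it: slide it along, upright, until it stands before the empty channel, push it over by its lid so that it falls into the channel, then push on its foot until it drops fully home behind the tray's front lip. Leave the other jars, the salt shaker, the label roll and the pen where they are.

Things in the scene. Friction and masses are not known exactly. Their poses are not given: they have to be found in the camera images.
- tray: fixed wooden spice tray, 124 mm deep (x), 230 wide (y). Origin: centre of its underside; x points front to back, within 17 deg of straight away from the robot. Four V channels along x at y = -81, -27, 27, 81 mm: floor 7 wide, 4 mm up, sides rising at 40 deg to ridges 24 mm high. Front lip x = -62 to -54 mm, 14 high, straight; back wall from x = 54, 32 high; sides 26 high. One channel is empty.
- channel_front (a point): front end of the empty channel: a point on the channel's centre line, in the plane of the inner face of the front lip, at worktop height. Axes as the tray's: x along the channel to the back, y across it, z up. The channel is 108 mm long from this point to the back wall.
- jar: the jar to put away, the only spice jar standing: round and straight with a screw lid, 43 mm in diameter and 100 mm high, 0.08 to 0.15 kg, standing 10 to 30 mm off the lip. Origin: centre of its foot; z to the lid. Pushed near the foot it slides upright, near the lid it tips. Tipped, its foot end lies on the lip or overhangs it; home, its axis is level 29 mm up, with 8 mm play lengthwise.
- jar_lid (a point): centre of the top of that jar's lid, 100 mm from the foot along the jar's axis.
- jar_l1: a spice jar of rounded square section lying in a channel of the tray, about 46 mm across and 100 mm long. Origin: centre of its foot, which lies 6 mm behind the inner face of the front lip; its z axis runs along the jar to the lid. Leave it where it is.
- jar_l2: a spice jar of rounded square section lying in a channel of the tray, about 46 mm across and 100 mm long. Origin: centre of its foot, which lies 6 mm behind the inner face of the front lip; its z axis runs along the jar to the lid. Leave it where it is.
- jar_l3: a spice jar of rounded square section lying in a channel of the tray, about 46 mm across and 100 mm long. Origin: centre of its foot, which lies 6 mm behind the inner face of the front lip; its z axis runs along the jar to the lid. Leave it where it is.
- salt_shaker: salt shaker with a domed metal top, standing beside the tray at its +y end, 44 mm in diameter, 90 mm high. Origin: centre of its foot. Leave it where it is.
- label_roll: roll of white labels beside the tray at its -y end, about 92x61x42 mm, origin at the centre of its underside. Leave it where it is.
- marker: marker pen lying on the worktop in front of the label roll, 135 mm long, 17 mm thick, long axis its y, origin at the centre of its underside. Leave it where it is.

How it is judged:
At the end, for the whole second after the job is handed in: The jar lies still in the channel that was empty, lid to the back, its foot behind the inner face of the front lip, its axis within 6 mm of the channel's centre line at both ends and no more than 4 to 5 mm above its seated height of 29 mm. The robot touches nothing (x of jar in the frame of channel_front between 0 and 0.012 m and y of jar in the frame of channel_front between -0.006 and 0.006 m and x of jar_lid in the frame of channel_front above 0.09 m and y of jar_lid in the frame of channel_front between -0.006 and 0.006 m and height (world z) of jar below 0.0335 m and height (world z) of jar_lid below 0.0345 m and linear speed of jar below 0.01 m/s and angular speed of jar below 0.1 rad/s).
It fails at once if the jar is lifted or carried instead of slid and tipped ((angle between jar's own z axis and vertical below 0.3 rad and height (world z) of jar above 0.012 m) or (angle between jar's own z axis and vertical above 1.4 rad and height (world z) of jar above 0.06 m) or (angle between jar's own z axis and vertical above 1.4 rad and height (world z) of jar_lid above 0.06 m) or height (world z) of jar_lid above 0.125 m).
It fails at once if the jar falls over anywhere but before the empty channel (angle between jar's own z axis and vertical above 0.8 rad and (y of jar in the frame of channel_front above 0.025 m or y of jar in the frame of channel_front below -0.025 m)).
It fails at once if another jar, the salt shaker, the label roll or the pen is shifted by more than 15 mm (distance of any of jar_l1, jar_l2, jar_l3, salt_shaker, label_roll, marker from where it was at the start of the episode above 0.015 m).
It fails at once if the salt shaker is knocked over (angle between salt_shaker's own z axis and vertical above 0.5 rad).
It also fails if it takes over 51 s, if anything falls off the work surface, if the arm or the gripper's body presses on something with over 40 N, if the wrist force passes 120 N, or if a joint passes its speed limit or range.

## Working session

There is one attempt and no reset: what is moved stays moved. The work goes in short steps, Python scripts to look and compute and a tool call to move; the robot and the scene stay as the last step left them, time stands still between calls to the robot, and variables do not carry over. Pictures are saved under pics/ and viewed, at most 10 in all, crops included, and the job is handed in when it is done.

Besides the shell and the picture viewer there is one more tool, called after "Emit:" as name([rows], argument=value, ...), one row to a line, values as JSON. arm_command: Moves the arm, as the interface text tells. Its arguments: {"type":"object","properties":{"plan":{"type":"array"},"squeeze":{"type":"number"}},"required":["plan"]}

```bash
mkdir -p pics; cat > h.py <<'E'
import numpy as np, cv2
from station import ctrl, cams
from scipy.spatial.transform import Rotation as R
def shot(n):
    im,d=cams.camera(n); i=cams.camera_info(n)
    v,u=np.mgrid[:384,:512]
    P=np.stack([(u-i['cx'])/i['fx']*d,(v-i['cy'])/i['fy']*d,d,np.ones_like(d)],-1)
    W=P@np.linalg.inv(i['world_to_cam']).T
    W=W[...,:3]; W[d==0]=np.nan
    return im,W
E
python3 - <<'E'
from h import *
a,W=shot('top'); b,V=shot('side')
np.savez('s0.npz',a=a,W=W,b=b,V=V)
cv2.imwrite('pics/t0.png',cv2.resize(a,(800,600))); cv2.imwrite('pics/s0.png',cv2.resize(b,(800,600)))
for n in('top','side'): print(n,np.linalg.inv(cams.camera_info(n)['world_to_cam']).round(3), cams.camera_info(n)['fx'])
o=ctrl.get_obs();print(o)
E
```

```text
top [[ 0.023 -0.996  0.087  0.461]
 [-0.999 -0.026 -0.032 -0.021]
 [ 0.034 -0.086 -0.996  0.948]
 [ 0.     0.     0.     1.   ]] 421.0380706350165
side [[-0.952 -0.212  0.219  0.352]
 [-0.304  0.627 -0.717  0.575]
 [ 0.014 -0.749 -0.662  0.633]
 [ 0.     0.     0.     1.   ]] 385.0488075746647
{'time_s': 0.1, 'qpos': array([-1.34358906e+00,  3.00417133e-01,  1.52150939e+00,  1.35433362e-05,
        1.32068575e+00, -6.66087746e-02]), 'joint_vel': array([ 0.00153476, -0.00141042, -0.00159715,  0.00070197,  0.00110616,
       -0.00137743]), 'tau': array([ 8.96383808e-04, -5.32643294e+01, -3.53282940e+01,  7.09441770e-02,
        2.34464795e-02, -5.69224403e-05]), 'ee_pos': array([ 0.15922825, -0.52620865,  0.20494625]), 'eef_rot': array([-3.14057616e+00, -8.09552387e-05,  2.93812637e-01]), 'force': array([ 0.33902727, -0.45461006, -0.20010888]), 'moment': array([-0.03920066,  0.00773935, -0.02377257]), 'grip_force': 0.0, 'grip_width': 0.09383014366809134}
```

View pics/t0.png

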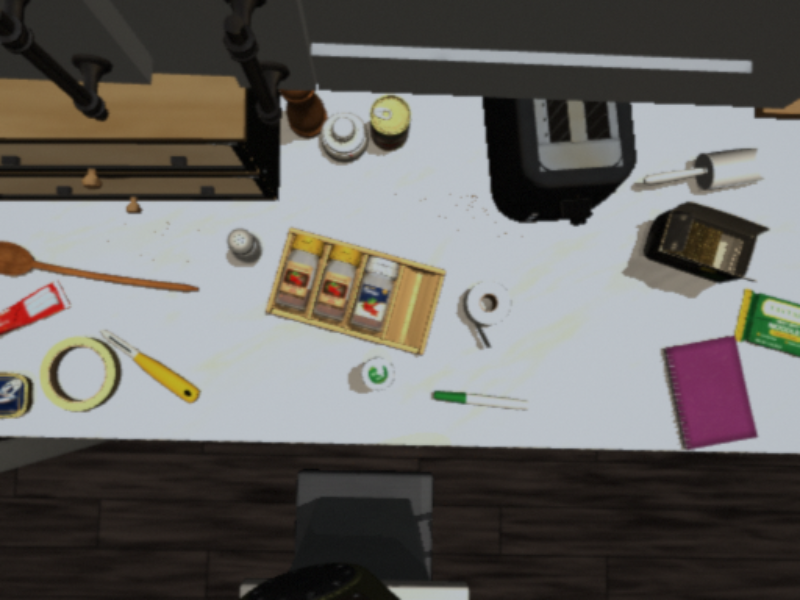

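View pics/s0.png

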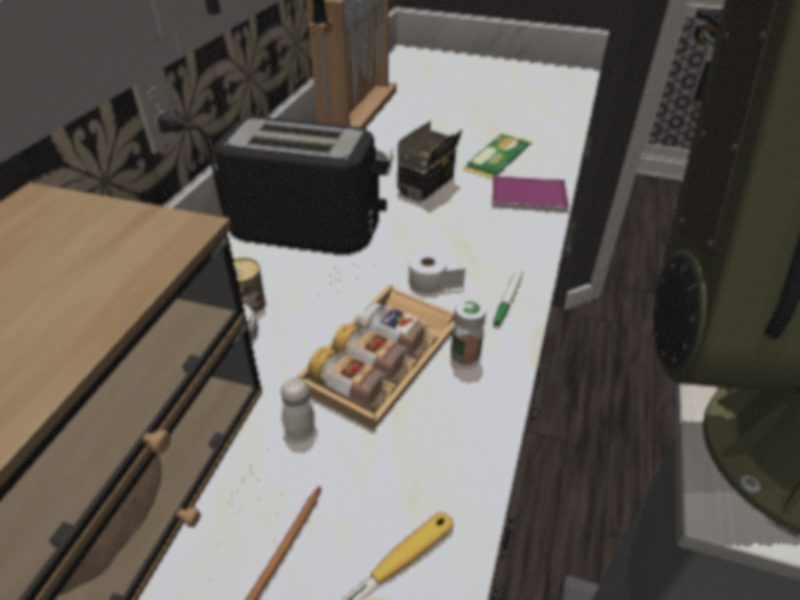

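The top view shows the tray at about (355,290) with its empty channel at the right (-y) end, near (412,310). The jar stands at (378,373), the shaker at (242,245), the roll at (488,303) and the pen at (480,400). The side view shows the jar upright at (468,330). Next I'll measure them.

```bash
python3 - <<'E'
from h import *
s=np.load('s0.npz')
def comps(W,lo,hi,box):
    m=((W[...,2]>lo)&(W[...,2]<hi)&(W[...,0]>box[0])&(W[...,0]<box[1])&(W[...,1]>box[2])&(W[...,1]<box[3])).astype(np.uint8)
    n,l,st,_=cv2.connectedComponentsWithStats(m,connectivity=4)
    return [W[l==i] for i in range(1,n) if st[i,4]>25]
for nm in'WV':
    W=s[nm]
    print('table z',np.nanmedian(W[...,2][(abs(W[...,0]-.43)<.15)&(abs(W[...,1])<.3)]))
    for P in comps(W,.007,.15,(.3,.75,-.3,.32)):
        r=cv2.minAreaRect((P[:,:2]*1000).astype(np.float32)); print(nm,len(P),[np.round(x,1) for x in r],'zmax',P[:,2].max().round(3),'med',np.median(P,0).round(3))
    # jar lid
    for P in comps(W,.085,.11,(.3,.55,-.2,.2)):
        c,r=cv2.minEnclosingCircle((P[:,:2]*1000).astype(np.float32)); print('lid',nm,len(P),c,r,np.median(P[:,2]))
E
```

```text
table z 0.0008548038643730882
W 2001 [array([689.7, 214.3]), array([ 57.8, 204.2]), np.float64(18.6)] zmax 0.15 med [0.688 0.206 0.084]
W 1458 [array([ 689.5, -227.7]), array([152. ,  56.5]), np.float64(59.2)] zmax 0.15 med [ 0.677 -0.205  0.102]
W 27 [array([667.2, 316.4]), array([ 6.4, 14. ]), np.float64(86.9)] zmax 0.041 med [0.666 0.317 0.035]
W 381 [array([615.8, 162.2]), array([36.1, 41. ]), np.float64(78.6)] zmax 0.092 med [0.611 0.159 0.08 ]
W 5546 [array([561.,  12.]), array([234.5, 124.1]), np.float64(75.9)] zmax 0.066 med [0.56  0.014 0.044]
W 169 [array([562.3, 278.1]), array([83.1, 10.5]), np.float64(84.4)] zmax 0.016 med [0.562 0.28  0.011]
W 660 [array([ 536.3, -170.2]), array([60.8, 84. ]), np.float64(65.0)] zmax 0.047 med [ 0.544 -0.173  0.042]
W 496 [array([433.7, 272.7]), array([107.7,  24.8]), np.float64(57.6)] zmax 0.021 med [0.432 0.267 0.016]
W 358 [array([446.2, -24. ]), array([40.2, 40.2]), np.float64(1.6)] zmax 0.104 med [ 0.446 -0.024  0.1  ]
W 397 [array([ 411.2, -171. ]), array([134.,  16.]), np.float64(85.5)] zmax 0.02 med [ 0.411 -0.17   0.014]
lid W 35
[... 253 characters left out ...]
, array([63.2, 84.7]), np.float64(64.6)] zmax 0.044 med [ 0.536 -0.165  0.034]
V 212 [array([ 410.3, -169.4]), array([137.3,  15.3]), np.float64(85.4)] zmax 0.016 med [ 0.41  -0.162  0.013]
V 6228 [array([538.1,  52.8]), array([303.2, 186.4]), np.float64(75.3)] zmax 0.101 med [0.553 0.047 0.046]
V 3960 [array([685.7, 223.2]), array([ 23.6, 197.3]), np.float64(7.9)] zmax 0.15 med [0.686 0.234 0.082]
V 218 [array([560.7, 282.2]), array([76.5, 11. ]), np.float64(85.0)] zmax 0.013 med [0.561 0.288 0.009]
V 819 [array([431.7, 272.8]), array([105.6,  25.5]), np.float64(57.8)] zmax 0.019 med [0.43  0.273 0.014]
lid V 299 (445.0732116699219, -22.945497512817383) 22.136043548583984 0.0978779452139078
```

```bash
cat >> h.py <<'E'
YAW=np.deg2rad(-14.1); CF=np.array([.4888,-.0534])
def loc(p,cf=None):
    c,s=np.cos(YAW),np.sin(YAW); q=np.asarray(p)[...,:2]-(CF if cf is None else cf)
    return np.stack([q[...,0]*c+q[...,1]*s,-q[...,0]*s+q[...,1]*c],-1)
def go(*targets):
    "targets (x,y,z mm in channel frame, yawrel deg) -> shift/turn from current pose"
    o=ctrl.get_obs(); Rc=R.from_euler('xyz',o['eef_rot']); c,s=np.cos(YAW),np.sin(YAW)
    print('now',(loc(o['ee_pos'])*1000).round(1),(o['ee_pos'][2]*1000).round(1),'yawrel',np.rad2deg(o['eef_rot'][2]-YAW).round(2),'t',o['time_s'],'F',o['force'].round(1),'w',round(o['grip_width'],4))
    for x,y,z,a in targets:
        w=np.array([CF[0]*1e3+x*c-y*s,CF[1]*1e3+x*s+y*c,z])
        Rt=R.from_euler('xyz',[np.pi,0,YAW+np.deg2rad(a)])
        print((x,y,z,a),Rc.inv().apply(w-o['ee_pos']*1e3).round(1),(Rc.inv()*Rt).as_rotvec().round(3))
E
python3 - <<'E'
from h import *
from scipy.optimize import least_squares
s=np.load('s0.npz')
for nm in'WV':
    W=s[nm].reshape(-1,3); L=loc(W)*1000; z=W[:,2]*1000
    m=(L[:,0]>12)&(L[:,0]<100)&(abs(L[:,1])<22)&(z<40)&(z>-5)
    x,y,h=L[m,0],L[m,1],z[m]
    f=lambda p:np.clip(4+p[2]+np.tan(np.deg2rad(40))*np.maximum(abs(y-p[0]-p[1]*(x-54)/54)-3.5,0),0,24+p[2])-h
    r=least_squares(f,[0,0,0],loss='soft_l1'); print(nm,m.sum(),'y0,skew/54mm,dz',r.x.round(2),np.std(r.fun).round(2))
    # lip
    m=(L[:,0]>-25)&(L[:,0]<2)&(abs(L[:,1])<15)
    xs=L[m,0]
    for a in range(-20,2,2):
        k=m&(L[:,0]>=a)&(L[:,0]<a+2); print(a,np.median(z[k]).round(1),end=' | ')
    print()
print('jar',loc(np.array([.4457,-.0235]))*1000)
go((-48.5,62,180,90),(-48.5,62,14,90))
E
```

```text
W 776 y0,skew/54mm,dz [-2.24 -0.13  0.26] 1.65
-20 0.6 | -18 0.0 | -16 1.8 | -14 0.8 | -12 0.5 | -10 -0.3 | -8 13.0 | -6 14.0 | -4 14.0 | -2 14.8 | 0 8.8 | 
V 237 y0,skew/54mm,dz [-1.95  0.17 -1.15] 1.94
-20 -0.0 | -18 -0.2 | -16 -1.4 | -14 -0.8 | -12 -1.5 | -10 5.1 | -8 12.2 | -6 12.6 | -4 13.5 | -2 11.1 | 0 7.6 | 
jar [-49.08557271  18.49936625]
now [-204.5 -538.9] 204.9 yawrel 30.93 t 0.1 F [ 0.3 -0.5 -0.2] w 0.0938
(-48.5, 62, 180, 90) [ 442.6 -435.2   25.4] [-1.000e-03 -1.000e-03 -1.031e+00]
(-48.5, 62, 14, 90) [ 442.6 -435.   191.4] [-1.000e-03 -1.000e-03 -1.031e+00]
```

```bash
sed -i 's/\[.4888,-.0534\]/[.4881,-.0554]/' h.py; python3 -c "
from h import *
go((-48.5,64,180,90))"
```

```text
now [-204.3 -536.7] 204.9 yawrel 30.93 t 0.1 F [ 0.3 -0.5 -0.2] w 0.0938
(-48.5, 64, 180, 90) [ 442.4 -435.2   25.4] [-1.000e-03 -1.000e-03 -1.031e+00]
```

The manual's scale: shifts go in shares of 1 m and turns go in shares of pi rad. Converting my numbers, 442 mm / 1000 = 0.442, -435 mm / 1000 = -0.435, -1.031 rad / 3.1416 = -0.3282.

Emit:
arm_command([
  [[0.442, -0.435, 0.025, 0, 0, -0.3282, 0.49], [0.442, -0.435, 0.025, 0, 0, -0.3282, 0.49], [0.442, -0.435, 0.025, 0, 0, -0.3282, 0.49], [0.442, -0.435, 0.025, 0, 0, -0.3282, 0.49], [0.442, -0.435, 0.025, 0, 0, -0.3282, 0.49], [0.442, -0.435, 0.025, 0, 0, -0.3282, 0.49], [0.442, -0.435, 0.025, 0, 0, -0.3282, 0.49], [0.442, -0.435, 0.025, 0, 0, -0.3282, 0.49], [0.442, -0.435, 0.025, 0, 0, -0.3282, 0.49], [0.442, -0.435, 0.025, 0, 0, -0.3282, 0.49], [0.442, -0.435, 0.025, 0, 0, -0.3282, 0.49], [0.442, -0.435, 0.025, 0, 0, -0.3282, 0.49]],
])

```text
time_s: 1.3
ee_pos: [0.447, 0.002, 0.1812]
eef_rot: [3.141, 0.0, 1.325]
force: [0.2, -1.4, 0.5]
grip_width: 0.0242
grip_force: 0.0
```

```bash
python3 -c "
from h import *
go((-48.5,64,180,90),(-48.5,64,14,90))"
```

```text
now [-53.9  45.6] 181.2 yawrel 90.02 t 1.3 F [ 0.2 -1.4  0.5] w 0.0242
(-48.5, 64, 180, 90) [18.4  5.4  1.2] [0. 0. 0.]
(-48.5, 64, 14, 90) [ 18.4   5.4 167.2] [0. 0. 0.]
```

To row units: 167 mm / 1000 = 0.167, 160 mm / 1000 = 0.16.

Emit:
arm_command([
  [[0.018, 0.005, 0, 0, 0, 0, 0.49], [0.018, 0.005, 0, 0, 0, 0, 0.49], [0.018, 0.005, 0.05, 0, 0, 0, 0.49], [0.018, 0.005, 0.1, 0, 0, 0, 0.49], [0.018, 0.005, 0.14, 0, 0, 0, 0.49], [0.018, 0.005, 0.16, 0, 0, 0, 0.49], [0.018, 0.005, 0.167, 0, 0, 0, 0.49], [0.018, 0.005, 0.167, 0, 0, 0, 0.49], [0.018, 0.005, 0.167, 0, 0, 0, 0.49]],
])

```text
time_s: 2.2
ee_pos: [0.4563, 0.0156, 0.0155]
eef_rot: [3.14, -0.0, 1.324]
force: [0.4, 0.3, -0.7]
grip_width: 0.0239
grip_force: 0.0
```

```bash
python3 -c "
from h import *
go((-48.5,26,14,90))"
```

```text
now [-48.1  61.2] 15.5 yawrel 89.98 t 2.2 F [ 0.4  0.3 -0.7] w 0.0239
(-48.5, 26, 14, 90) [-35.2  -0.3   1.4] [ 0.002 -0.    -0.   ]
```

To row units: -30 mm / 1000 = -0.03, -28 mm / 1000 = -0.028.

Emit:
arm_command([
  [[-0.006, 0, 0, 0, 0, 0, 0.49], [-0.011, 0, 0, 0, 0, 0, 0.49], [-0.014, 0, 0, 0, 0, 0, 0.49], [-0.016, 0, 0, 0, 0, 0, 0.49], [-0.018, 0, 0, 0, 0, 0, 0.49], [-0.02, 0, 0, 0, 0, 0, 0.49], [-0.022, 0, 0, 0, 0, 0, 0.49], [-0.024, 0, 0, 0, 0, 0, 0.49], [-0.026, 0, 0, 0, 0, 0, 0.49], [-0.028, 0, 0, 0, 0, 0, 0.49], [-0.03, 0, 0, 0, 0, 0, 0.49], [-0.03, 0, 0, 0, 0, 0, 0.49]],
])

```text
time_s: 3.4
ee_pos: [0.4483, -0.0133, 0.0143]
eef_rot: [-3.141, 0.0, 1.325]
force: [0.3, 0.0, -0.6]
grip_width: 0.024
grip_force: 0.2
```

```bash
cat >> h.py <<'E'
def jar():
    for n in('top','side'):
        im,W=shot(n); L=loc(W)*1000; z=W[...,2]*1000
        m=(z>94)&(z<106)&(abs(L[...,0]+35)<50)&(abs(L[...,1])<50)
        # lid: bright pixels, excluding the gripper
        g=m&(im.max(-1)>90)
        if g.sum()>20:
            c,r=cv2.minEnclosingCircle(L[g].astype(np.float32)); print(n,'lid',np.round(c,1),round(r,1),'median',np.median(L[g],0).round(1),g.sum())
        else: print(n,'no lid',m.sum(),g.sum())
        cv2.imwrite('pics/last_%s.png'%n,im[140:290,100:400] if n=='top' else im[130:280,180:380])
E
python3 -c "
from h import *
jar(); go((-48.5,26,14,90))"
```

```text
top no lid 0 0
side lid [-36.  26.] 16.3 median [-37.2  18.3] 30
now [-48.9  31.3] 14.2 yawrel 90.0 t 3.5 F [0.3 0.4 0.9] w 0.024
(-48.5, 26, 14, 90) [-5.3  0.4  0.2] [-0.  0.  0.]
```

To row units: -140 mm / 1000 = -0.14, 130 mm / 1000 = 0.13.

Emit:
arm_command([
  [[-0.002, 0, 0, 0, 0, 0, 0.49], [-0.004, 0, 0, 0, 0, 0, 0.49], [-0.005, 0, 0, 0, 0, 0, 0.49], [-0.005, 0, 0, 0, 0, 0, 0.49], [0.005, 0, 0, 0, 0, 0, 0.49], [0.04, 0, 0, 0, 0, 0, 0.49], [0.06, 0, -0.04, 0, 0, 0, 0.49], [0.08, 0, -0.085, 0, 0, 0, 0.49], [0.11, 0, -0.12, 0, 0, 0, 0.49], [0.13, 0, -0.14, 0, 0, 0, 0.49]],
])

```text
time_s: 4.5
ee_pos: [0.4809, 0.1153, 0.1575]
eef_rot: [3.138, -0.002, 1.326]
force: [0.2, -0.2, -0.5]
grip_width: 0.024
grip_force: 0.0
```

```bash
python3 -c "
from h import *
jar(); go((-85,0,180,0),(-85,0,120,0))"
```

```text
top lid [-48.7   0.7] 20.9 median [-48.6   0.7] 344
side lid [-49.7   1.7] 21.1 median [-65.3   7.6] 44
now [-48.2 164.1] 156.9 yawrel 90.15 t 4.6 F [ 0.   0.2 -1. ] w 0.024
(-85, 0, 180, 0) [-164.   -37.1  -23.6] [ 0.002 -0.005  1.573]
(-85, 0, 120, 0) [-164.1  -37.4   36.4] [ 0.002 -0.005  1.573]
```

To row units: -164 mm / 1000 = -0.164, -120 mm / 1000 = -0.12, 1.573 rad / 3.1416 = 0.5007.

Emit:
arm_command([
  [[-0.02, -0.01, -0.024, 0, 0, 0.0477, 0.49], [-0.04, -0.02, -0.024, 0, 0, 0.0955, 0.49], [-0.06, -0.03, -0.024, 0, 0, 0.1432, 0.49], [-0.08, -0.041, -0.024, 0, 0, 0.191, 0.49], [-0.1, -0.041, -0.024, 0, 0, 0.2387, 0.49], [-0.12, -0.041, -0.024, 0, 0, 0.2865, 0.49], [-0.14, -0.041, -0.024, 0, 0, 0.3342, 0.49], [-0.164, -0.041, -0.024, 0, 0, 0.382, 0.49], [-0.164, -0.041, -0.024, 0, 0, 0.4297, 0.49], [-0.164, -0.041, -0.024, 0, 0, 0.4775, 0.49], [-0.164, -0.041, -0.024, 0, 0, 0.5007, 0.49], [-0.164, -0.041, -0.024, 0, 0, 0.5007, 0.49]],
])

```text
time_s: 5.8
ee_pos: [0.3997, -0.0362, 0.1771]
eef_rot: [3.141, 0.002, -0.25]
force: [0.5, -0.4, 0.0]
grip_width: 0.0242
grip_force: 0.0
```

```bash
python3 -c "
from h import *
go((-89,0,14,0))"
```

```text
now [-90.4  -3. ] 177.1 yawrel -0.21 t 5.8 F [ 0.5 -0.4  0. ] w 0.0242
(-89, 0, 14, 0) [  1.7  -3.  163.1] [ 0.     0.002 -0.004]
```

To row units: 162 mm / 1000 = 0.162, 160 mm / 1000 = 0.16.

Emit:
arm_command([
  [[0.001, -0.003, 0.04, 0, 0, 0, 0.49], [0.001, -0.003, 0.085, 0, 0, 0, 0.49], [0.001, -0.003, 0.125, 0, 0, 0, 0.49], [0.001, -0.003, 0.15, 0, 0, 0, 0.49], [0.001, -0.003, 0.16, 0, 0, 0, 0.49], [0.001, -0.003, 0.162, 0, 0, 0, 0.49], [0.001, -0.003, 0.162, 0, 0, 0, 0.49]],
])

```text
time_s: 6.5
ee_pos: [0.4024, -0.0335, 0.0169]
eef_rot: [-3.142, -0.001, -0.247]
force: [-0.6, 0.5, -0.0]
grip_width: 0.0241
grip_force: 0.0
```

```bash
python3 -c "
from h import *
go((-58,0,14,0))"
```

```text
now [-88.4   0.4] 16.9 yawrel -0.08 t 6.5 F [-0.6  0.5 -0. ] w 0.0241
(-58, 0, 14, 0) [30.4  0.4  2.9] [-0.    -0.001 -0.001]
```

To row units: 29 mm / 1000 = 0.029, 28 mm / 1000 = 0.028.

Emit:
arm_command([
  [[0.006, 0.001, 0.001, 0, 0, 0, 0.49], [0.011, 0.001, 0.001, 0, 0, 0, 0.49], [0.014, 0.001, 0.001, 0, 0, 0, 0.49], [0.016, 0.001, 0.001, 0, 0, 0, 0.49], [0.018, 0.001, 0.001, 0, 0, 0, 0.49], [0.02, 0.001, 0.001, 0, 0, 0, 0.49], [0.022, 0.001, 0.001, 0, 0, 0, 0.49], [0.024, 0.001, 0.001, 0, 0, 0, 0.49], [0.026, 0.001, 0.001, 0, 0, 0, 0.49], [0.028, 0.001, 0.001, 0, 0, 0, 0.49], [0.029, 0.001, 0.001, 0, 0, 0, 0.49], [0.029, 0.001, 0.001, 0, 0, 0, 0.49]],
])

```text
time_s: 7.7
ee_pos: [0.43, -0.0415, 0.0153]
eef_rot: [-3.142, -0.0, -0.248]
force: [-0.9, -0.7, 0.2]
grip_width: 0.0242
grip_force: 0.1
```

To row units: -72 mm / 1000 = -0.072, -60 mm / 1000 = -0.06.

Emit:
arm_command([
  [[0, 0, 0, 0, 0, 0, 0.49], [-0.008, 0, 0, 0, 0, 0, 0.49], [-0.03, 0, 0, 0, 0, 0, 0.49], [-0.05, 0, -0.03, 0, 0, 0, 0.49], [-0.055, 0, -0.06, 0, 0, 0, 0.49], [-0.055, 0, -0.072, 0, 0, 0, 0.49], [-0.055, 0, -0.072, 0, 0, 0, 0.49]],
])

```text
time_s: 8.4
ee_pos: [0.377, -0.028, 0.0887]
eef_rot: [-3.141, -0.003, -0.248]
force: [0.1, -0.6, -0.6]
grip_width: 0.0236
grip_force: 0.0
```

```bash
python3 -c "
from h import *
jar(); go((-65,0,85,0))"
```

```text
top lid [-34.3  -1.7] 21.0 median [-34.5  -1.6] 345
side lid [-36.1  -1.5] 23.0 median [-36.3   1.3] 220
now [-115.2   -0.5] 86.8 yawrel -0.12 t 8.5 F [-0.4  0.7  0. ] w 0.024
(-65, 0, 85, 0) [50.2 -0.7  1.8] [-0.     0.    -0.002]
```

To row units: 74 mm / 1000 = 0.074, 71 mm / 1000 = 0.071.

Emit:
arm_command([
  [[0.03, 0, 0.001, 0, 0, 0, 0.49], [0.048, 0, 0.001, 0, 0, 0, 0.49], [0.053, 0, 0.001, 0, 0, 0, 0.49], [0.056, 0, 0.001, 0, 0, 0, 0.49], [0.059, 0, 0.001, 0, 0, 0, 0.49], [0.062, 0, 0.001, 0, 0, 0, 0.49], [0.065, 0, 0.001, 0, 0, 0, 0.49], [0.068, 0, 0.001, 0, 0, 0, 0.49], [0.071, 0, 0.001, 0, 0, 0, 0.49], [0.074, 0, 0.001, 0, 0, 0, 0.49], [0.074, 0, 0.001, 0, 0, 0, 0.49]],
])

```text
time_s: 9.6
ee_pos: [0.4486, -0.0462, 0.0863]
eef_rot: [-3.142, -0.0, -0.248]
force: [-0.3, -0.3, 0.1]
grip_width: 0.0239
grip_force: 0.0
```

```bash
python3 -c "
from h import *
im,W=shot('side'); cv2.imwrite('pics/tip1.png',cv2.resize(im[130:280,180:380],(800,600)))
go((-20,0,85,0))"
```

```text
now [-40.7  -0.7] 86.2 yawrel -0.12 t 9.65 F [-0.1  0.6  0.3] w 0.0243
(-20, 0, 85, 0) [20.7 -0.7  1.2] [ 0.     0.    -0.002]
```

View pics/tip1.png

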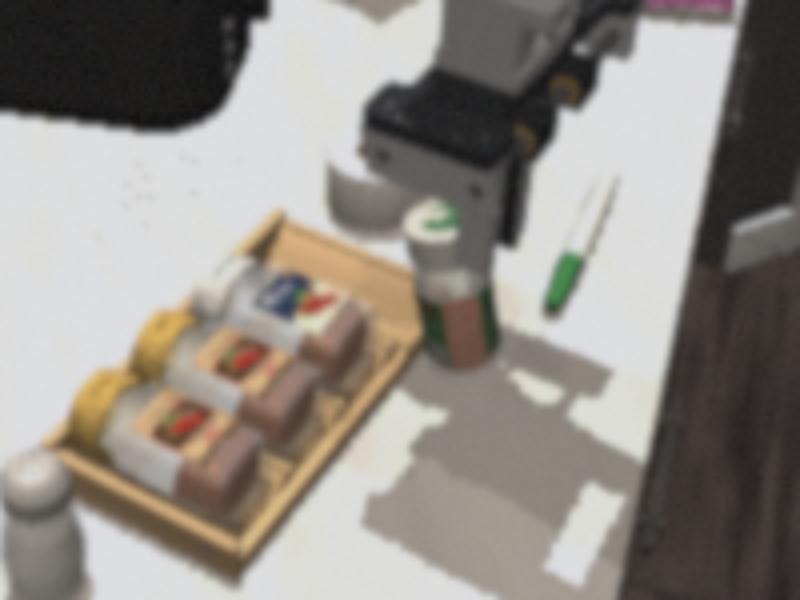

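The jar (lid at 433,222; foot at 465,355) is tipping as intended in front of the empty channel. I'll keep pushing.

To row units: 24 mm / 1000 = 0.024, 21 mm / 1000 = 0.021.

Emit:
arm_command([
  [[0.003, 0, 0, 0, 0, 0, 0.49], [0.006, 0, 0, 0, 0, 0, 0.49], [0.009, 0, 0, 0, 0, 0, 0.49], [0.012, 0, 0, 0, 0, 0, 0.49], [0.015, 0, 0, 0, 0, 0, 0.49], [0.018, 0, 0, 0, 0, 0, 0.49], [0.021, 0, 0, 0, 0, 0, 0.49], [0.024, 0, 0, 0, 0, 0, 0.49], [0.024, 0, 0, 0, 0, 0, 0.49], [0.024, 0, 0, 0, 0, 0, 0.49], [0.024, 0, 0, 0, 0, 0, 0.49], [0.024, 0, 0, 0, 0, 0, 0.49]],
])

```text
time_s: 10.85
ee_pos: [0.4716, -0.052, 0.0863]
eef_rot: [-3.142, -0.0, -0.248]
force: [0.0, -0.2, -0.2]
grip_width: 0.0238
grip_force: 0.0
```

```bash
python3 -c "
from h import *
im,W=shot('side'); cv2.imwrite('pics/tip2.png',cv2.resize(im[130:280,180:380],(800,600)))
go((-20,0,85,0))"
```

```text
now [-16.9  -0.7] 86.3 yawrel -0.12 t 10.9 F [ 0.4  0.3 -0.1] w 0.0242
(-20, 0, 85, 0) [-3.1 -0.7  1.3] [-0.    -0.    -0.002]
```

View pics/tip2.png

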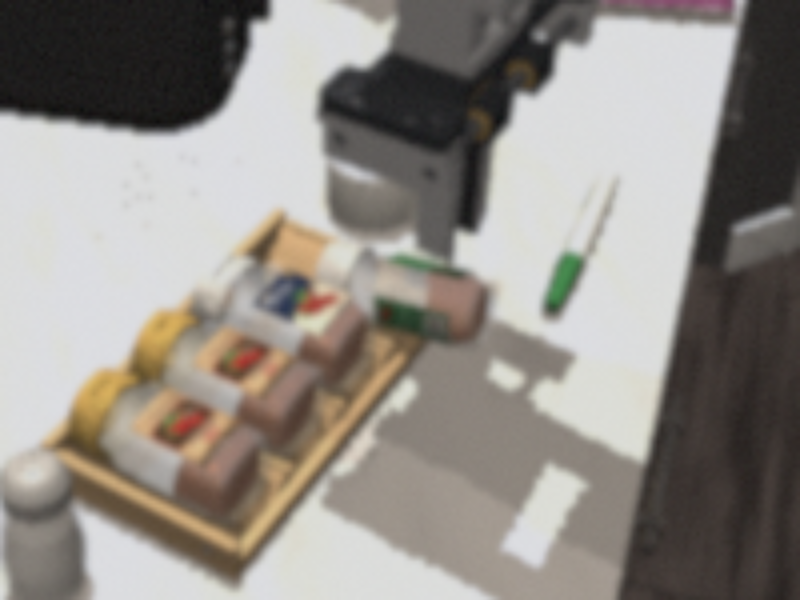

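The jar lies in the empty channel with its foot overhanging the lip at about (470,310). I'll back off and push on the foot.

To row units: -75 mm / 1000 = -0.075, -65 mm / 1000 = -0.065.

Emit:
arm_command([
  [[-0.03, 0, 0, 0, 0, 0, 0.8], [-0.065, 0, 0, 0, 0, 0, 0.8], [-0.075, 0, 0.03, 0, 0, 0, 0.8], [-0.075, 0, 0.05, 0, 0, 0, 0.8], [-0.075, 0, 0.058, 0, 0, 0, 0.8], [-0.075, 0, 0.06, 0, 0, 0, 0.8], [-0.075, 0, 0.06, 0, 0, 0, 0.8]],
])

```text
time_s: 11.6
ee_pos: [0.3993, -0.0337, 0.0266]
eef_rot: [-3.142, -0.0, -0.248]
force: [0.6, -0.4, 0.6]
grip_width: 0.0094
grip_force: 0.0
```

```bash
cat >> h.py <<'E'
def lying():
    im,W=shot('top'); L=loc(W)*1000; z=W[...,2]*1000
    m=(abs(L[...,1])<24)&(L[...,0]<120)&(L[...,0]>-45)&(z>27)&(z<75)
    for a in range(-45,115,8):
        k=m&(L[...,0]>=a)&(L[...,0]<a+8)
        if k.sum()>4: print(a,'ztop',np.percentile(z[k],90).round(1),'ymid',np.mean([L[k][:,1].min(),L[k][:,1].max()]).round(1),k.sum())
    t=m&(abs(L[...,1])<8); print('xmin/max',L[t][:,0].min(),L[t][:,0].max())
    cv2.imwrite('pics/ly.png',im)
E
python3 -c "
from h import *
lying(); go((-8,0,25,0))"
```

```text
-45 ztop 58.9 ymid -4.6 37
-37 ztop 60.9 ymid -4.5 68
-29 ztop 60.8 ymid -4.0 72
-21 ztop 59.9 ymid -3.8 70
-13 ztop 58.2 ymid -3.5 72
-5 ztop 57.5 ymid -2.8 74
3 ztop 56.5 ymid -2.4 74
11 ztop 56.1 ymid -2.6 75
19 ztop 55.2 ymid -2.6 71
27 ztop 53.3 ymid -1.2 66
35 ztop 51.9 ymid -0.4 72
43 ztop 52.4 ymid -1.1 71
51 ztop 51.9 ymid 0.3 65
59 ztop 48.1 ymid -6.0 7
107 ztop 34.1 ymid 0.2 71
xmin/max -42.792318639369455 116.33494436702122
now [-91.2  -0.6] 26.9 yawrel -0.12 t 11.65 F [0.7 0.9 0.2] w 0.0093
(-8, 0, 25, 0) [83.2 -0.7  1.9] [-0.    -0.001 -0.002]
```

To row units: 67 mm / 1000 = 0.067, 63 mm / 1000 = 0.063.

Emit:
arm_command([
  [[0.02, -0.001, 0, 0, 0, 0, 0.8], [0.034, -0.001, 0, 0, 0, 0, 0.8], [0.038, -0.001, 0, 0, 0, 0, 0.8], [0.041, -0.001, 0, 0, 0, 0, 0.8], [0.044, -0.001, 0, 0, 0, 0, 0.8], [0.047, -0.001, 0, 0, 0, 0, 0.8], [0.051, -0.001, 0, 0, 0, 0, 0.8], [0.055, -0.001, 0, 0, 0, 0, 0.8], [0.059, -0.001, 0, 0, 0, 0, 0.8], [0.063, -0.001, 0, 0, 0, 0, 0.8], [0.067, -0.001, 0, 0, 0, 0, 0.8], [0.067, -0.001, 0, 0, 0, 0, 0.8]],
])

```text
time_s: 12.85
ee_pos: [0.4646, -0.0492, 0.0263]
eef_rot: [-3.142, -0.0, -0.248]
force: [-0.6, -0.6, 0.1]
grip_width: 0.0091
grip_force: 0.0
```

```bash
python3 -c "
from h import *
lying(); go((-8,0,25,0))"
```

```text
27 ztop 54.8 ymid -3.1 51
35 ztop 54.7 ymid -2.7 72
43 ztop 54.1 ymid -2.7 72
51 ztop 53.3 ymid -2.4 72
59 ztop 50.9 ymid -0.9 63
67 ztop 51.7 ymid -0.9 75
75 ztop 51.5 ymid 0.1 72
83 ztop 50.6 ymid 0.5 36
107 ztop 34.1 ymid 0.2 75
xmin/max 29.34313679221623 115.70698568897618
now [-24.6   0.2] 26.2 yawrel -0.13 t 12.9 F [ 0.3 -0.4  0.3] w 0.0093
(-8, 0, 25, 0) [16.6  0.2  1.2] [-0.    -0.    -0.002]
```

To row units: 21 mm / 1000 = 0.021, 20 mm / 1000 = 0.02.

Emit:
arm_command([
  [[0.003, 0, 0, 0, 0, 0, 0.8], [0.006, 0, 0, 0, 0, 0, 0.8], [0.009, 0, 0, 0, 0, 0, 0.8], [0.012, 0, 0, 0, 0, 0, 0.8], [0.014, 0, 0, 0, 0, 0, 0.8], [0.016, 0, 0, 0, 0, 0, 0.8], [0.018, 0, 0, 0, 0, 0, 0.8], [0.019, 0, 0, 0, 0, 0, 0.8], [0.02, 0, 0, 0, 0, 0, 0.8], [0.021, 0, 0, 0, 0, 0, 0.8], [0.021, 0, 0, 0, 0, 0, 0.8]],
])

```text
time_s: 14.0
ee_pos: [0.4844, -0.0542, 0.0263]
eef_rot: [-3.142, 0.0, -0.248]
force: [-0.4, 0.6, 0.4]
grip_width: 0.0094
grip_force: 0.3
```

```bash
python3 -c "
from h import *
lying(); go((-8,0,25,0))"
```

```text
51 ztop 55.2 ymid 3.2 10
59 ztop 54.4 ymid -2.8 69
67 ztop 53.6 ymid -3.0 70
75 ztop 52.7 ymid -1.7 64
83 ztop 51.5 ymid -1.0 75
91 ztop 52.0 ymid -1.1 67
99 ztop 50.9 ymid 0.2 66
107 ztop 36.3 ymid 0.2 60
xmin/max 57.627476490356734 115.86215790662546
now [-3.8  0.2] 26.2 yawrel -0.12 t 14.05 F [-0.5  0.6 -0. ] w 0.0089
(-8, 0, 25, 0) [-4.2  0.2  1.2] [-0.     0.    -0.002]
```

To row units: 2.5 mm / 1000 = 0.0025, 2 mm / 1000 = 0.002.

Emit:
arm_command([
  [[0.001, 0, 0, 0, 0, 0, 0.8], [0.002, 0, 0, 0, 0, 0, 0.8], [0.0025, 0, 0, 0, 0, 0, 0.8], [0.0025, 0, 0, 0, 0, 0, 0.8], [0.0025, 0, 0, 0, 0, 0, 0.8]],
])

```text
time_s: 14.55
ee_pos: [0.4854, -0.0542, 0.0257]
eef_rot: [-3.141, 0.004, -0.248]
force: [-8.3, 6.1, 2.3]
grip_width: 0.0098
grip_force: 4.8
```

```bash
python3 -c "
from h import *
lying(); go((-8,0,25,0))
im,W=shot('side'); cv2.imwrite('pics/p3.png',cv2.resize(im[130:280,180:380],(800,600)))"
```

```text
59 ztop 54.6 ymid -2.5 57
67 ztop 53.1 ymid -2.5 70
75 ztop 52.2 ymid -2.3 63
83 ztop 50.2 ymid -1.3 72
91 ztop 51.1 ymid -0.8 70
99 ztop 50.6 ymid 0.3 68
107 ztop 42.1 ymid 0.0 61
xmin/max 60.695662501717884 115.93007358217294
now [-3.   0.5] 25.7 yawrel -0.11 t 14.6 F [-8.7  6.4  1.6] w 0.0092
(-8, 0, 25, 0) [-5.   0.5  0.7] [-0.     0.004 -0.002]
```

View pics/p3.png

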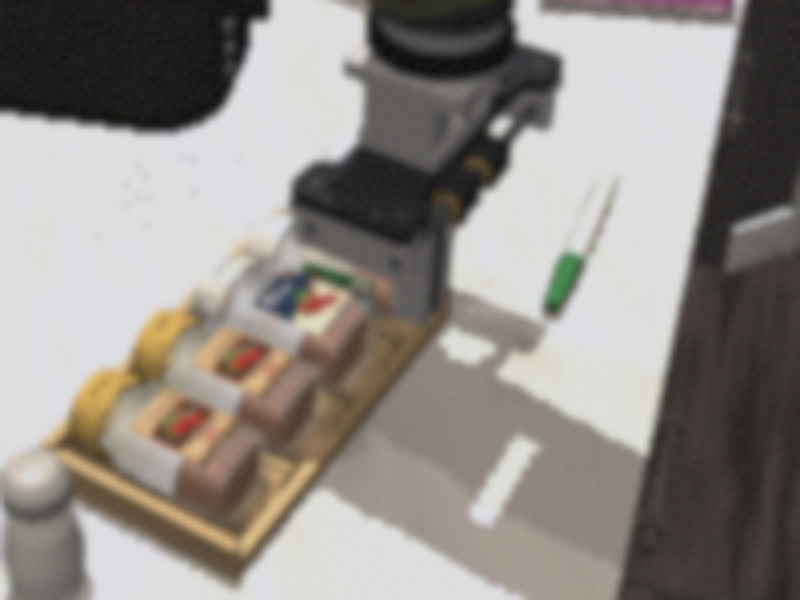

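The jar is at the back wall, and the reading shows about 10 N. The pads hide the foot and may be holding it up by friction, so I'll back off and look.

To row units: -90 mm / 1000 = -0.09, -75 mm / 1000 = -0.075.

Emit:
arm_command([
  [[-0.003, 0, 0, 0, 0, 0, 0.8], [-0.01, 0, 0, 0, 0, 0, 0.8], [-0.04, 0, 0, 0, 0, 0, 0.8], [-0.075, 0, 0, 0, 0, 0, 0.8], [-0.09, 0, 0, 0, 0, 0, 0.8], [-0.09, 0, 0, 0, 0, 0, 0.8]],
])

```text
time_s: 15.25
ee_pos: [0.3984, -0.0325, 0.0265]
eef_rot: [3.142, -0.0, -0.248]
force: [-0.5, 0.3, 0.7]
grip_width: 0.0096
grip_force: 0.0
```

```bash
python3 -c "
from h import *
lying(); go((-8,0,25,0))
im,W=shot('side'); cv2.imwrite('pics/p4.png',cv2.resize(im[150:250,210:343],(798,600),interpolation=cv2.INTER_CUBIC))"
```

```text
3 ztop 50.3 ymid -0.0 42
11 ztop 49.9 ymid -0.4 74
19 ztop 50.7 ymid -0.4 73
27 ztop 51.3 ymid -0.4 74
35 ztop 51.5 ymid -0.5 73
43 ztop 51.9 ymid -0.6 78
51 ztop 50.9 ymid -0.4 72
59 ztop 51.3 ymid -0.4 72
67 ztop 50.7 ymid -0.1 70
75 ztop 50.2 ymid -0.1 62
83 ztop 50.2 ymid -0.4 76
91 ztop 50.9 ymid -0.2 70
99 ztop 50.7 ymid -0.0 59
107 ztop 34.3 ymid -0.0 68
xmin/max 6.620791432232037 115.7512390971684
now [-91.1   0.4] 26.8 yawrel -0.12 t 15.3 F [ 0.  -1.   0.4] w 0.0097
(-8, 0, 25, 0) [83.1  0.3  1.9] [-0.    -0.001 -0.002]
```

View pics/p4.png

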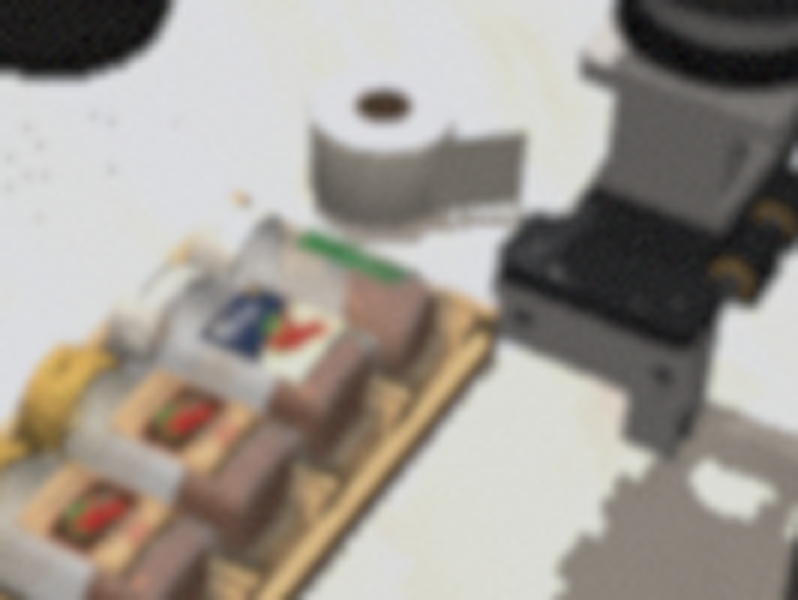

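The jar has dropped home. It lies level with its top at about 50.5 mm, which puts the axis near 29 mm. It is centred to within 0.6 mm, with its foot about 6.5 mm behind the lip. In the picture its foot at (405,320) lines up with the other jars, and the gripper is clear.

```bash
python3 -c "
from station import ctrl
print(ctrl.hand_in())"
```

```text
the job is handed in; nothing more can be done
None
```

The spice jar lies level and centred in the channel that was empty, lid to the back and foot behind the front lip; I handed the job in at about 15 s of robot time, and the hand-in gave no verdict back.

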